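Change over the slide-out parts trays

TASK

In the three-lane tray rack, first push the empty tray that was left part way out fully home with the fingertips, and only then hook a fingertip behind the raised lip of the tray that holds the coil spring and draw that tray all the way out to its stop. Push and hook only: do not pinch a tray's front, do not touch or lift the spring or the brass bush, and leave the spring standing in its tray, the third tray shut and the things beside the rack where they are.

Things in the scene. Friction and masses are not known exactly. Their poses are not given: they have to be found in the camera images.
- tray_rack: grey steel rack, fixed, 150 x 260 mm on a 45 mm high stand: three lanes side by side, centres 84 mm apart, parted by 4 mm rails with tops 75 mm above the bench; back plate to 91 mm. Which tray is in which lane changes. Origin on the bench below the middle lane's lip (inner face) when that tray is home; x to the rear (trays draw out along -x), y to the left along the row of lips
- pocket (a point): a point 28 mm behind the lip of the spring's tray, on the tray floor 58 mm above the bench, in the middle of the empty pocket behind the lip (57 mm long, 70 mm wide). All three aluminium trays are alike: 76 mm wide, 132 mm long, walls to 76 mm above the bench; behind the pocket a low rib to 67 mm above the bench, then the compartment for the part
- spring_tray (a joint): position of the tray that holds the coil spring along its rail: 0 fully home (stop), 0.100 m fully out at its stop; grows as the tray is drawn towards the robot; a friction of about 2.5 N keeps it where it is left
- empty_tray (a joint): position of the tray that holds nothing and has been left part way out along its rail: 0 fully home (stop), 0.100 m fully out at its stop; grows as the tray is drawn towards the robot; a friction of about 2.5 N keeps it where it is left
- bush_tray (a joint): position of the tray that holds the brass bush along its rail: 0 fully home (stop), 0.100 m fully out at its stop; grows as the tray is drawn towards the robot; a friction of about 2.5 N keeps it where it is left
- spring_lip: the raised lip of the tray with the coil spring: a 76 mm wide, 4 mm thick upright plate with a 6 mm round bead along its top, the bead's top 94 mm above the bench. Origin: below the middle of the lip's inner (rear) face, 45 mm above the bench. x points to the rear of the tray, away from the robot (the tray draws out along -x); y along the lip to the left; z up.
- spring_face: the lower front plate of the tray with the coil spring, 76 mm wide, 6 mm thick, from 53 to 81 mm above the bench, lying against the front of the lip, which rises 13 mm above it. Its origin and axes are those of the lip; its front surface is at x = -10 mm (screw heads to -11.5 mm).
- empty_lip: the raised lip of the empty tray: a 76 mm wide, 4 mm thick upright plate with a 6 mm round bead along its top, the bead's top 94 mm above the bench. Origin: below the middle of the lip's inner (rear) face, 45 mm above the bench. x points to the rear of the tray, away from the robot (the tray draws out along -x); y along the lip to the left; z up.
- empty_face: the lower front plate of the empty tray, 76 mm wide, 6 mm thick, from 53 to 81 mm above the bench, lying against the front of the lip, which rises 13 mm above it. Its origin and axes are those of the lip; its front surface is at x = -10 mm (screw heads to -11.5 mm).
- bush_lip: the raised lip of the tray with the brass bush: a 76 mm wide, 4 mm thick upright plate with a 6 mm round bead along its top, the bead's top 94 mm above the bench. Origin: below the middle of the lip's inner (rear) face, 45 mm above the bench. x points to the rear of the tray, away from the robot (the tray draws out along -x); y along the lip to the left; z up.
- spring: loose steel coil spring, 47 mm across and 52 mm high, standing in the rear compartment of its tray, about 94 mm behind the lip; origin at the centre of its underside, 58 mm above the bench; its axis (z) is upright
- bush: loose plain brass bush, 37 mm across and 18 mm high, lying in the rear compartment of its tray; origin at the centre of its underside
- o_ring_tin: flat round tin, 62 mm across, 32 mm high, standing loose at the left front of the rack; origin at the centre of its underside; bystander
- driver_ring: turned white ring, 53 mm across, 48 mm high, standing loose at the right of the rack; origin at the centre of its underside; bystander
Mind the look-alikes: they are no part of the job. What is shaped like the spring but purple is not meant.

How it is judged:
By the outcome, as a careful person would: the job done as asked, in the order asked, and still so for the second after the job is handed in, with the robot touching nothing.
It also fails if it takes over 42 s, if anything falls off the work surface, if the arm or the gripper's body presses on something with over 40 N, if the wrist force passes 120 N, or if a joint passes its speed limit or range.

ROBOT

A 6-joint arm with a two-finger parallel gripper is mounted at the origin on a cart in front of the work surface, level with it; the furniture and walls round the work are solid. World frame = base frame: x ahead of the robot, y to its left, z up, the work surface at z = 0. Lengths are in mm, angles in rad, forces in N, time in s.
With the tool pointing down it reaches from about 350 to 875 mm from the base axis. Payload 4.2 kg.
Tool frame: the origin (TCP) lies midway between the tips of the shut fingers; the grasp point (between the pads) lies 19 mm behind it (arm.tcp_to_grasp is the distance from the TCP to the grasp point, in mm); z points along the fingers, y is the line along which they close (so a half turn about z gives the same grasp; the last joint's range is limited). The gripper opens to 85 mm and grips with 20 to 120 N. Pads are 22 mm wide; open, the fingers measure 114 mm over their backs; the gripper's body (76 mm by 85 mm) begins 54 mm behind the grasp point. The pads swing forward as they close: fully open they stand 13 mm farther back than shut.
Start: joints at [-1.033, 0.385, 0.008, 0, -1.194, -0.259], TCP at [172.018, -600.84, 196.012] pointing down, gripper open.
Joint ranges: [-3.14, 3.14], [-1.21, 2.06], [-1.07, 1.41], [-3.16, 2.05], [-2.99, -0.16], [-3.1, 3.1]. Speed limits (rad/s): [2.79, 2.79, 3.14, 3.14, 3.14, 3.14].

INTERFACE

Orientations are given as a unit quaternion [x, y, z, w].
In Python, from bench import arm gives the robot as it stands.
- The arm moves only by the tool arm_command, never from a script. Its argument "rows" is a list of rows, each a list of 2 entries, a list of its own where there are three numbers: the shift along the tool's x, y, z as a fraction of full scale, then the turn, a rotation vector about the tool's x, y, z as a fraction of full scale. In form: [[[x, y, z], [wx, wy, wz]], ...]. A call has 1 to 5 rows; each row is the pose to reach, as a shift and turn from the pose commanded when the call began, along the tool's axes at that moment, turning the shorter way round; what a row does not reach only later rows make up. Full scale, the value 1, is 0.25 m for a shift and 180 degrees for a turn. A row lasts 1/10 s, in which the tool goes at most 50 mm and 8.59 degrees, less where a joint would pass 70% of its speed; a pose out of reach is approached as far as the arm can. A call with a number of a shift or a turn outside -1 to 1 is refused whole. A call with a gripper value outside its range is refused whole. "grip" is the opening, from 0 (shut) to 1 (fully open), set as the call begins (left out, the last holds). The fingers move at their own pace and stop on an object; the grip force is fixed at half the most. Time passes only in rows, so rows that repeat a pose let the fingers close. It gives the time, the measured TCP pose, the force, the opening and the grip force at its end, in the units of the state.
- arm.read_state(): the state, without advancing time (a new reading comes with each control period).
- arm.get_image(name): name is "side" or "top"; returns (picture, depth): 420x560x3 uint8, blue, green, red; 420x560 float32, mm along the optical axis (not along the pixel's ray), 0 where there is no reading.
- arm.camera_info(name): a dict with "fx", "fy", "cx", "cy" (pixels), "extrinsics" (4x4, takes a point from camera to world coordinates). Camera axes: x right, y down, z forward; pixel columns grow to the right and rows downward; lengths in mm; the calibration is good to about 2 mm. A picture is of the moment at which its call begins. camera_info takes no time and is no camera call.
- arm.job_done(): hands the job in; it is judged then, once.
Trained networks look in the newest picture that a camera, given by its name, has taken for a name from the list of things; names that differ only in an ending like _2 or _b are one class to them, and where a whole thing is asked for, a point or a joint stands for the part that bears it (a point fixed in the world has none). Each returns a list of dicts, best first, with "score" (0 to 1); they miss things now and then, are a little off and sometimes report something else, mostly with a low value. They report only what shows in the picture. A call takes as long as a camera call. They do not tell look-alikes from the thing itself.
- arm.spot_in(camera, query): "position" ([column, row] in pixels, amid what is visible of it).
The state is a dict: "clock": time; "joints": joint angles; "joint_vel": joint speeds; "joint_efforts": joint torques, N m; "position": TCP position; "ee_rot": TCP orientation; "contact_force": force on the tool from outside, world axes, zero at the start; "wrist_torque": the same for the moment, N m; "gripper_width": finger opening in mm; "grasp_force": force on a finger pad.
Only numpy, scipy, OpenCV 4.12 (cv2) and the standard library are available. Lean on these libraries where they do the work, as an engineer would, in place of code of your own. Each camera call takes 0.05 s, during which the arm holds its last target. There are 200 camera calls.

## Working session

There is one attempt and no reset: what is moved stays moved. The work goes in short steps, Python scripts to look and compute and a tool call to move; the robot and the scene stay as the last step left them, time stands still between calls to the robot, and variables do not carry over. Pictures are saved under pics/ and viewed, at most 10 in all, crops included, and the job is handed in when it is done.

Besides the shell and the picture viewer there is one more tool, called after "Emit:" as name(argument=value, ...) on one line, values as JSON. arm_command: Moves the arm, as the interface text tells. Shift numbers are shares of 0.25 m and turn numbers shares of 180 degrees, none past 1 either way. Its arguments: {"type":"object","properties":{"rows":{"type":"array","items":{"type":"array"}},"grip":{"type":"number"}},"required":["rows"]}

```bash
mkdir -p pics
cat > h.py <<'E'
from bench import arm
import numpy as np, cv2
def world(cam,px,depth):
    i=arm.camera_info(cam);u,v=px
    d=depth[int(round(v)),int(round(u))]
    p=np.array([(u-i['cx'])/i['fx']*d,(v-i['cy'])/i['fy']*d,d,1])
    return (np.array(i['extrinsics'])@p)[:3]
def cloud(cam,depth):
    i=arm.camera_info(cam);v,u=np.mgrid[:420,:560]
    p=np.stack([(u-i['cx'])/i['fx']*depth,(v-i['cy'])/i['fy']*depth,depth,np.ones_like(depth)],-1)
    return (p@np.array(i['extrinsics']).T)[...,:3]
E
python3 - <<'E'
from h import *
for c in("top","side"):
    im,d=arm.get_image(c);cv2.imwrite(f"pics/{c}0.png",im);np.save(c+"0.npy",d)
    for q in("spring","bush","spring_lip","empty_lip","bush_lip","tray_rack","o_ring_tin","driver_ring"):
        for r in arm.spot_in(c,q)[:3]: print(c,q,round(r['score'],2),np.round(r['position']),np.round(world(c,r['position'],d)))
print(arm.read_state())
E
```

```text
top spring 0.88 [320. 122.] [ 764. -420.    3.]
top spring 0.52 [314. 179.] [ 614. -396.   64.]
top bush 0.48 [272. 167.] [ 645. -304.   57.]
top spring_lip 0.58 [291. 228.] [ 505. -342.   81.]
top empty_lip 0.5 [316. 272.] [ 410. -394.   94.]
top tray_rack 0.73 [337. 199.] [ 572. -450.   51.]
top o_ring_tin 0.62 [196. 252.] [ 456. -126.   31.]
top driver_ring 0.57 [352. 274.] [ 400. -479.   51.]
side spring 0.82 [262. 183.] [ 602. -406.   71.]
side spring 0.45 [265. 223.] [ 590. -303.   56.]
side bush 0.66 [238. 214.] [ 643. -322.   61.]
side spring_lip 0.59 [310. 196.] [ 506. -343.   92.]
side bush_lip 0.71 [261. 235.] [ 593. -267.   59.]
side bush_lip 0.65 [284. 228.] [ 549. -254.   92.]
side bush_lip 0.37 [265. 224.] [ 589. -298.   60.]
side tray_rack 0.92 [264. 235.] [ 589. -269.   59.]
side o_ring_tin 0.66 [335. 317.] [ 462. -114.   33.]
side driver_ring 0.54 [361. 168.] [ 391. -510.   37.]
{'clock': 0.9, 'joints': array([-1.03343626e+00,  3.84654234e-01,  7.89030354e-03,  2.47639575e-06,
       -1.19400820e+00, -2.58599475e-01]), 'joint_vel': array([-0.00015094,  0.00079872, -0.00020689,  0.00087897,  0.00085502,
        0.00077773]), 'joint_efforts': array([ 4.27323448e-04, -3.92071652e+01,  1.88618141e+01,  4.19054210e+00,
       -3.72095928e-04, -4.62900374e-06]), 'position': array([ 171.99057678, -600.83919724,  196.03629292]), 'ee_rot': array([-1.38929897e-01,  9.90302218e-01, -1.15993921e-05,  3.62758914e-06]), 'contact_force': array([-0.6011151 , -0.57746221, -0.10679722]), 'wrist_torque': array([ 0.03792991, -0.02596689,  0.01346577]), 'grasp_force': 0.0, 'gripper_width': 85.3857161913242}
```

View pics/top0.png

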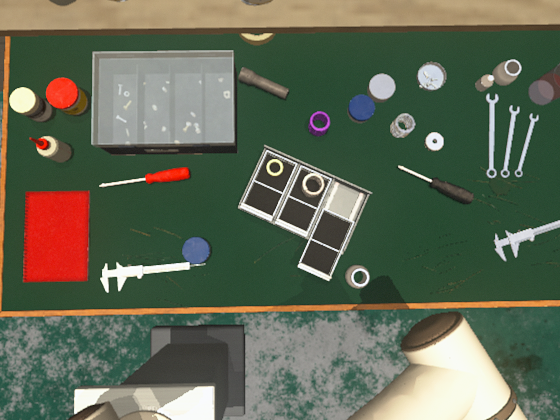

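View pics/side0.png

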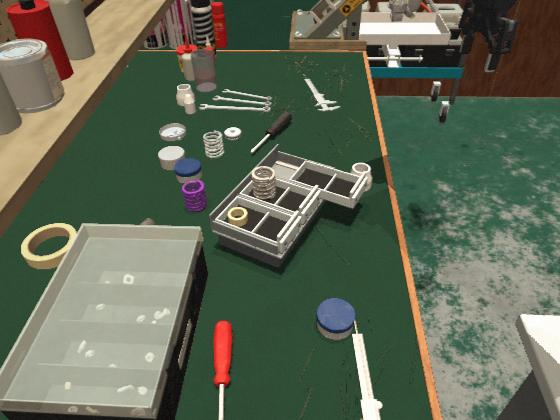

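The rack is turned. The bush tray is on the left (270,180), the spring tray in the middle (300,205), and the empty tray on the right is drawn out, with its lip near (316,275). The driver ring stands at (357,277), close to the right of that tray. Next I'll fit the geometry from depth.

Run:
```python
from h import *
for c in("top","side"):
    d=np.load(c+"0.npy");P=cloud(c,d);im=cv2.imread(f"pics/{c}0.png")
    m=(P[...,2]>84)&(P[...,2]<100)&(P[...,0]>340)&(P[...,0]<760)&(P[...,1]>-560)&(P[...,1]<-180)
    n,l=cv2.connectedComponents(m.astype(np.uint8),connectivity=8)
    for k in range(1,n):
        q=P[l==k]
        if len(q)<8: continue
        (cx,cy),(w,h),a=cv2.minAreaRect(q[:,:2].astype(np.float32))
        u,s,vt=np.linalg.svd(q[:,:2]-q[:,:2].mean(0),full_matrices=False)
        print(c,len(q),np.round(q.mean(0)),'rect',np.round([cx,cy,w,h,a],1),'dir',np.round(np.degrees(np.arctan2(vt[0,1],vt[0,0]))%180,1))
    # ring cluster
    m=(P[...,2]>40)&(P[...,2]<60)&(P[...,0]>340)&(P[...,0]<460)&(P[...,1]>-560)&(P[...,1]<-445)
    print(c,'ring',np.round(P[m].min(0)),np.round(P[m].max(0)))
im=cv2.imread("pics/top0.png");cv2.imwrite("pics/crop.png",cv2.resize(im[135:305,220:390],None,fx=3.5,fy=3.5,interpolation=cv2.INTER_CUBIC))
```

```text
top 11 [ 746. -222.   98.] rect [ 7.456e+02 -2.217e+02  4.000e-01  2.240e+01  8.970e+01] dir 179.7
top 276 [ 634. -403.   90.] rect [ 634.7 -401.9  258.     4.9   64.8] dir 64.8
top 12 [ 615. -396.   91.] rect [ 614.6 -396.6   21.5    3.8   67.1] dir 67.2
top 22 [ 582. -381.   93.] rect [ 582.3 -381.8   34.3    7.6   65.2] dir 63.3
top 102 [ 544. -269.   93.] rect [ 545.2 -267.9   74.6    9.7   62.2] dir 64.1
top 94 [ 510. -343.   94.] rect [ 509.8 -343.4   74.4    5.9   64.8] dir 64.7
top 101 [ 414. -390.   94.] rect [ 412.5 -390.4   75.5    7.9   64.8] dir 64.7
top ring [ 375. -515.   40.] [ 460. -445.   59.]
side 105 [ 598. -474.   90.] rect [ 598.6 -474.5   98.4    5.7   63.2] dir 64.0
side 236 [ 659. -344.   89.] rect [ 657.3 -350.7  150.6    6.9   65.1] dir 64.9
side 108 [ 413. -386.   92.] rect [ 412.3 -389.    75.7    5.9   65.4] dir 64.7
side 55 [ 600. -406.   92.] rect [ 599.6 -406.3   13.3   33.7   85. ] dir 178.4
side 149 [ 596. -373.   92.] rect [ 598.3 -377.5   44.3   24.8    2.1] dir 6.5
side 286 [ 528. -298.   92.] rect [ 526.4 -303.8  159.2    6.5   64.9] dir 64.8
side 29 [ 689. -202.   94.] rect [ 6.895e+02 -2.015e+02  2.600e+00  3.850e+01  2.000e-01] dir 90.7
side ring [ 375. -514.   40.] [ 459. -446.   59.]
```

View pics/crop.png

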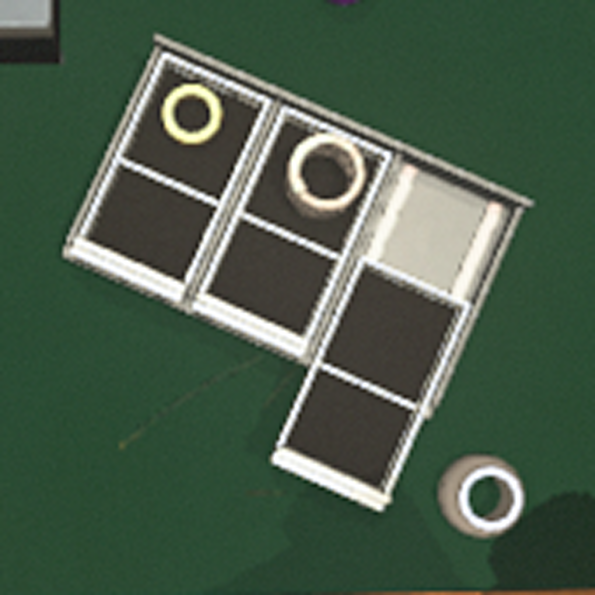

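The lip rows run at 64.8°, so the rack's rear direction is (0.905, -0.426). The empty tray is about 68 mm out. I'll shut the fingers, turn them in line with the lips and go to a point in front of the empty tray.

Add to h.py:
```python
from scipy.spatial.transform import Rotation as R
A=np.radians(64.8-90); RX=np.array([np.cos(A),np.sin(A),0]); RY=np.array([-RX[1],RX[0],0])
SL=np.array([511.8,-344,0]); O=SL           # spring lip home = rack origin (middle lane)
def plan(rx,ry,z):
    "shift fractions and turn to put TCP at rack coordinates, tool y along rack y, down"
    s=arm.read_state(); T=R.from_quat(s['ee_rot']); p=s['position']
    print('clock',round(s['clock'],2),'rack',np.round([(p-O)@RX,(p-O)@RY,p[2]],1),'F',np.round([s['contact_force']@RX,s['contact_force']@RY,s['contact_force'][2]],1),'w',round(s['gripper_width'],1))
    g=O+rx*RX+ry*RY+np.array([0,0,z])
    G=R.from_matrix(np.stack([-RX,RY,[0,0,-1]],1))
    print('shift',np.round(T.inv().apply(g-p)/250,3),'turn',np.round((T.inv()*G).as_rotvec()/np.pi,3))
```

```text
(no output)
```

Emit:
arm_command(rows=[[[-0.8, 0.53, 0], [0, 0, 0.228]], [[-0.8, 0.53, 0], [0, 0, 0.228]], [[-0.8, 0.53, 0], [0, 0, 0.228]], [[-0.8, 0.53, 0], [0, 0, 0.228]], [[-0.8, 0.53, 0], [0, 0, 0.228]]], grip=0)

```text
clock: 1.4
position: [322.3, -425.1, 196.3]
ee_rot: [0.206, 0.979, -0.0, 0.0]
contact_force: [0.3, -0.3, -0.3]
gripper_width: 12.0
grasp_force: 0.0
```

```bash
python3 -c "
from h import *
plan(-68-45,-84,100)"
```

```text
clock 1.4 rack [-136.9 -154.1  196.3] F [ 0.4 -0.1 -0.3] w 12.0
shift [-0.103  0.278  0.385] turn [-0.     0.     0.008]
```

Emit:
arm_command(rows=[[[0, 0, 0], [0, 0, 0]], [[0, 0, 0], [0, 0, 0]]])

```text
clock: 1.6
position: [322.1, -425.9, 196.4]
ee_rot: [0.201, 0.98, -0.0, 0.0]
contact_force: [0.8, 0.7, -0.1]
gripper_width: -0.3
grasp_force: 0.0
```

```bash
python3 -c "
from h import *
plan(-68-45,-84,100)"
```

```text
clock 1.6 rack [-136.8 -154.9  196.4] F [ 0.4  0.9 -0.1] w -0.3
shift [-0.105  0.28   0.386] turn [-0.     0.     0.011]
```

Emit:
arm_command(rows=[[[-0.105, 0.28, 0.1], [0, 0, 0.011]], [[-0.105, 0.28, 0.2], [0, 0, 0.011]], [[-0.105, 0.28, 0.386], [0, 0, 0.011]], [[-0.105, 0.28, 0.386], [0, 0, 0.011]], [[-0.105, 0.28, 0.386], [0, 0, 0.011]]])

```text
clock: 2.1
position: [372.7, -374.0, 99.8]
ee_rot: [0.22, 0.975, -0.0, -0.001]
contact_force: [0.5, -0.3, 1.0]
gripper_width: -0.0
grasp_force: 0.0
```

Run:
```python
from h import *
plan(-68-45,-84,66)
im,d=arm.get_image("top");im2,d2=arm.get_image("side")
cv2.imwrite("pics/b.png",np.hstack([cv2.resize(im[150:310,220:390],None,fx=2.3,fy=2.3),cv2.resize(im2[130:290,200:370],None,fx=2.3,fy=2.3)]))
```

```text
clock 2.1 rack [-113.1  -86.4   99.8] F [ 0.5 -0.   1. ] w -0.0
shift [-0.001  0.01   0.135] turn [-0.    -0.    -0.001]
```

View pics/b.png

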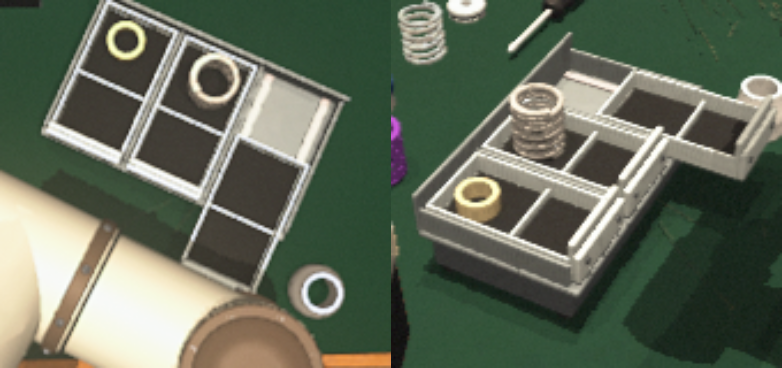

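The tool is in front of the empty tray with nothing in the way. I'll descend and push in steps.

Emit:
arm_command(rows=[[[0, 0.01, 0.135], [0, 0, 0]], [[0, 0.01, 0.135], [0, 0, 0]], [[-0.04, 0.01, 0.135], [0, 0, 0]], [[-0.08, 0.01, 0.135], [0, 0, 0]], [[-0.12, 0.01, 0.135], [0, 0, 0]]])

```text
clock: 2.7
position: [403.5, -384.8, 67.6]
ee_rot: [0.22, 0.976, -0.001, 0.002]
contact_force: [-0.0, -0.5, 0.4]
gripper_width: -0.1
grasp_force: 0.0
```

Emit:
arm_command(rows=[[[-0.03, 0, 0], [0, 0, 0]], [[-0.06, 0, 0], [0, 0, 0]], [[-0.09, 0, 0], [0, 0, 0]], [[-0.12, 0, 0], [0, 0, 0]], [[-0.15, 0, 0], [0, 0, 0]]])

```text
clock: 3.2
position: [435.8, -399.6, 65.7]
ee_rot: [0.22, 0.976, 0.0, -0.0]
contact_force: [0.5, -0.1, -0.4]
gripper_width: 0.1
grasp_force: 0.0
```

```bash
python3 -c "
from h import *
plan(-21,-84,66)"
```

```text
clock 3.2 rack [-45.1 -82.7  65.7] F [ 0.5  0.2 -0.4] w 0.1
shift [-0.096 -0.005 -0.001] turn [-0.    -0.    -0.001]
```

Run:
```python
from h import *
plan(-21,-84,66)
im,d=arm.get_image("top");im2,d2=arm.get_image("side")
cv2.imwrite("pics/c.png",np.hstack([cv2.resize(im[150:310,220:390],None,fx=2.3,fy=2.3),cv2.resize(im2[130:290,230:400],None,fx=2.3,fy=2.3)]))
```

```text
clock 3.2 rack [-45.1 -82.7  65.7] F [ 0.5  0.2 -0.4] w 0.1
shift [-0.096 -0.005 -0.001] turn [-0.    -0.    -0.001]
```

View pics/c.png

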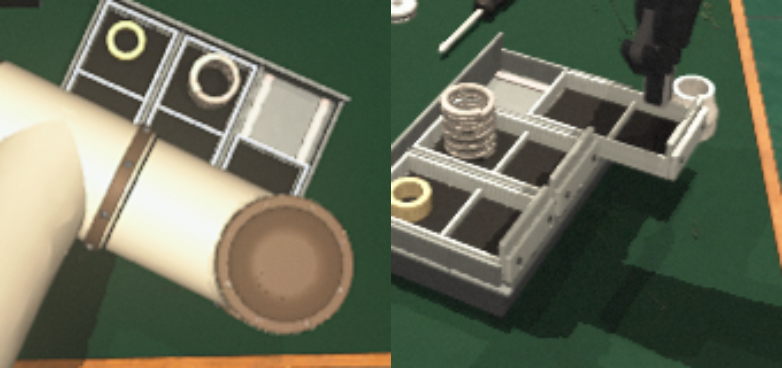

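The tray has not moved, yet the finger shows at or behind the lip. I'll check where the finger really is from the depth.

Run:
```python
from h import *
s=arm.read_state();print(s['position'],s['joints'],s['contact_force'])
im,d=arm.get_image("side");P=cloud("side",d);Q=np.stack([(P-O)@RX,(P-O)@RY,P[...,2]],-1)
for v in range(130,192,4):
  for u in (344,348,):
    print((u,v),np.round(Q[v,u]),im[v,u],end='  ')
  print()
m=(Q[...,2]>86)&(Q[...,2]<97)&(abs(Q[...,1]+84)<50)
for a in range(-120,10,5):
  k=m&(Q[...,0]>=a)&(Q[...,0]<a+5)
  if k.sum()>3: print(a,k.sum(),np.round(Q[k].min(0)),np.round(Q[k].max(0)),im[k].mean(0).round())
cv2.imwrite("pics/d.png",cv2.resize(im[110:210,290:420],None,fx=6,fy=6,interpolation=cv2.INTER_CUBIC))
```

```text
[ 436.23681023 -399.90037191   65.67926861] [-4.68438149e-01  4.50477344e-01 -2.45701285e-01  2.46499690e-04
 -8.74110861e-01 -1.54544222e+00] [ 0.97833656 -0.24480793 -0.02017072]
(344, 130) [-48. -43. 226.] [31 34 33]  (348, 130) [-53. -47. 225.] [29 29 29]  
(344, 134) [-46. -48. 215.] [40 41 44]  (348, 134) [-55. -45. 219.] [32 30 32]  
(344, 138) [-50. -41. 212.] [43 46 46]  (348, 138) [-55. -47. 209.] [32 33 35]  
(344, 142) [-50. -42. 203.] [38 36 41]  (348, 142) [-55. -48. 201.] [31 31 33]  
(344, 146) [-47. -54. 187.] [34 35 35]  (348, 146) [-53. -56. 187.] [28 27 27]  
(344, 150) [-55. -32. 194.] [40 40 42]  (348, 150) [-51. -66. 172.] [30 32 33]  
(344, 154) [-58. -26. 190.] [34 32 34]  (348, 154) [-45. -83. 150.] [33 32 34]  
(344, 158) [-56. -34. 176.] [26 23 25]  (348, 158) [-57. -53. 164.] [27 25 27]  
(344, 162) [-53. -43. 160.] [27 26 28]  (348, 162) [-57. -54. 155.] [36 38 39]  
(344, 166) [-44. -72. 129.] [31 31 32]  (348, 166) [-51. -74. 130.] [30 30 31]  
(344, 170) [-45. -69. 122.] [31 31 32]  (348, 170) [-52. -73. 121.] [48 50 49]  
(344, 174) [-46. -69. 113.] [25 22 26]  (348, 174) [-52. -75. 111.] [74 80 84]  
(344, 178) [ -30. -119.   62.] [120 134 139]  (348, 178) [ -38. -120.   65.] [124 140 145]  
(344, 182) [ -34. -110.   60.] [33 37 41]  (348, 182) [ -41. -114.   59.] [25 30 29]  
(344, 186) [-39. -98.  59.] [28 32 34]  (348, 186) [ -46. -102.   59.] [19 22 21]  
(344, 190) [-44. -86.  59.] [24 27 30]  (348, 190) [-51. -91.  58.] [23 29 28]  
-75 67 [ -73. -121.   86.] [-70. -46.  96.] [186. 202. 207.]
-70 25 [ -70. -119.   87.] [-68. -47.  96.] [155. 171. 177.]
```

View pics/d.png

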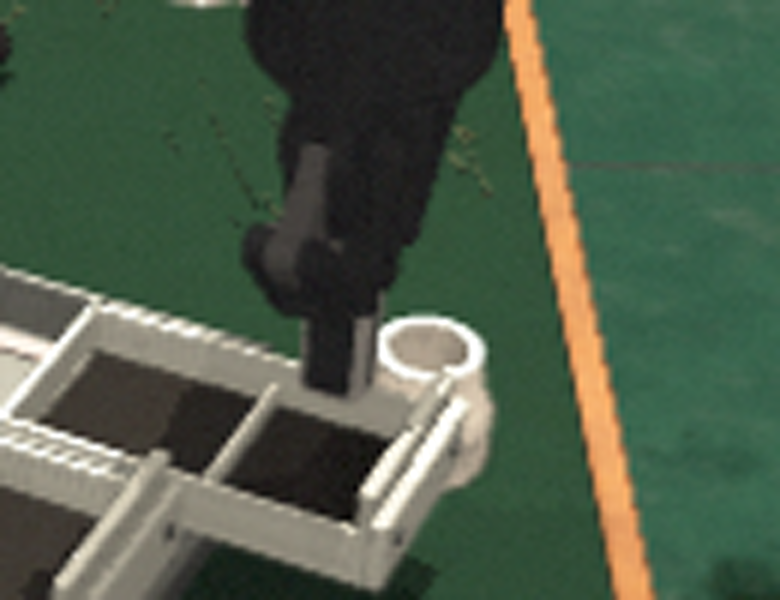

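The finger is hovering above the pocket. Its visible tip is at z≈107 with a reported TCP of 66, so it passed over the lip without touching. I'll go up and back out, then measure the tip against the readout.

Emit:
arm_command(rows=[[[0, 0, -0.08], [0, 0, 0]], [[0.1, 0, -0.08], [0, 0, 0]], [[0.28, 0, -0.08], [0, 0, 0]], [[0.28, 0, -0.08], [0, 0, 0]], [[0.28, 0, -0.08], [0, 0, 0]]])

```text
clock: 3.85
position: [371.1, -369.1, 86.3]
ee_rot: [0.22, 0.976, -0.0, 0.0]
contact_force: [0.7, -1.0, 0.2]
gripper_width: 0.2
grasp_force: 0.0
```

```bash
cat >> h.py <<'E'
def tip(save=None):
    im,d=arm.get_image("side");P=cloud("side",d);Q=np.stack([(P-O)@RX,(P-O)@RY,P[...,2]],-1)
    s=arm.read_state();p=s['position'];r=np.array([(p-O)@RX,(p-O)@RY,p[2]]);print('reported',np.round(r,1),s['ee_rot'].round(4))
    m=(im.max(2)<100)&(Q[...,2]>r[2]-25)&(abs(Q[...,0]-r[0])<40)&(abs(Q[...,1]-r[1])<45)&(d>0)
    n,l,st,_=cv2.connectedComponentsWithStats(m.astype(np.uint8)); k=1+st[1:,4].argmax(); m=l==k
    for v in range(max(0,np.where(m.any(1))[0].max()-26),np.where(m.any(1))[0].max()+1,2):
        q=Q[v][m[v]]
        if len(q): print(v,np.where(m[v])[0][[0,-1]],'x',q[:,0].min().round(),q[:,0].max().round(),'y',np.median(q[:,1]).round(),'z',np.median(q[:,2]).round())
    if save: cv2.imwrite(save,cv2.resize(im[90:230,290:430],None,fx=4,fy=4,interpolation=cv2.INTER_CUBIC))
E
python3 -c "
from h import *
tip('pics/e.png')"
```

```text
reported [-115.2  -82.7   86.4] [ 2.197e-01  9.756e-01 -4.000e-04  7.000e-04]
153 [387 394] x -133.0 -122.0 y -66.0 z 188.0
155 [387 394] x -131.0 -124.0 y -67.0 z 184.0
157 [386 393] x -129.0 -125.0 y -68.0 z 179.0
159 [372 392] x -129.0 -105.0 y -55.0 z 184.0
161 [373 391] x -130.0 -105.0 y -48.0 z 179.0
163 [374 391] x -129.0 -106.0 y -52.0 z 173.0
165 [377 390] x -129.0 -106.0 y -67.0 z 158.0
167 [378 390] x -127.0 -110.0 y -71.0 z 152.0
169 [378 389] x -127.0 -111.0 y -69.0 z 148.0
171 [376 389] x -127.0 -106.0 y -70.0 z 143.0
173 [377 388] x -128.0 -110.0 y -71.0 z 138.0
175 [377 388] x -127.0 -110.0 y -70.0 z 134.0
177 [377 384] x -124.0 -109.0 y -71.0 z 129.0
179 [384 384] x -123.0 -123.0 y -75.0 z 123.0
```

View pics/e.png

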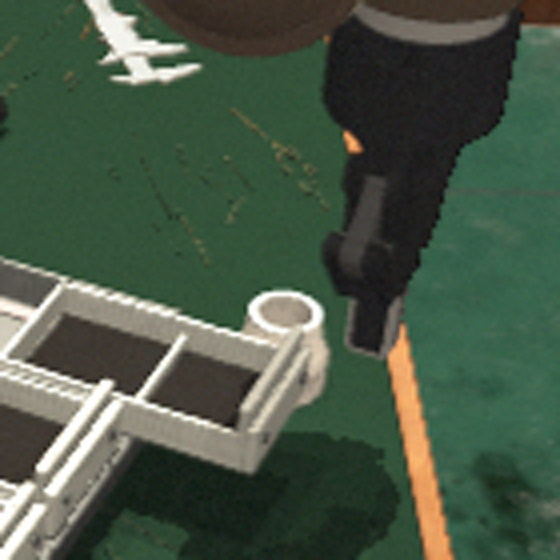

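The true tip sits about 40 mm above the readout: z≈127 against 86, with x and y agreeing to about 3 mm. For the tip at 67 mm I need a reported z of about 27, so I'll descend in free space and check.

Emit:
arm_command(rows=[[[0, 0, 0.1], [0, 0, 0]], [[0, 0, 0.2], [0, 0, 0]], [[0, 0, 0.236], [0, 0, 0]], [[0, 0, 0.236], [0, 0, 0]], [[0, 0, 0.236], [0, 0, 0]]])

```text
clock: 4.4
position: [373.1, -370.1, 27.4]
ee_rot: [0.22, 0.976, -0.0, 0.001]
contact_force: [0.2, -0.1, 0.4]
gripper_width: 0.2
grasp_force: 0.0
```

```bash
python3 -c "
from h import *
tip('pics/f.png')"
```

```text
reported [-114.3  -82.7   27.8] [ 2.196e-01  9.756e-01 -5.000e-04  1.000e-03]
176 [378 390] x -131.0 -114.0 y -68.0 z 135.0
178 [378 388] x -131.0 -120.0 y -67.0 z 134.0
180 [381 388] x -130.0 -121.0 y -67.0 z 128.0
182 [381 388] x -128.0 -122.0 y -71.0 z 120.0
184 [380 386] x -127.0 -124.0 y -65.0 z 120.0
186 [368 385] x -127.0 -104.0 y -49.0 z 124.0
188 [369 385] x -128.0 -104.0 y -51.0 z 116.0
190 [372 385] x -127.0 -104.0 y -54.0 z 111.0
192 [373 384] x -125.0 -108.0 y -70.0 z 92.0
194 [373 384] x -125.0 -108.0 y -70.0 z 88.0
196 [371 383] x -125.0 -103.0 y -70.0 z 83.0
198 [371 383] x -125.0 -104.0 y -71.0 z 77.0
200 [372 380] x -121.0 -107.0 y -71.0 z 71.0
202 [377 378] x -118.0 -117.0 y -77.0 z 63.0
```

View pics/f.png

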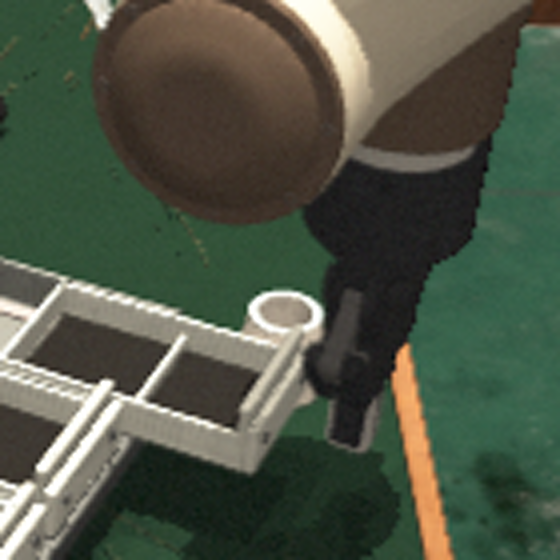

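The tip is at z≈68, level with the face, so I can push.

Emit:
arm_command(rows=[[[-0.04, 0, 0], [0, 0, 0]], [[-0.08, 0, 0], [0, 0, 0]], [[-0.11, 0, 0], [0, 0, 0]], [[-0.14, 0, 0], [0, 0, 0]], [[-0.16, 0, 0], [0, 0, 0]]])

```text
clock: 4.95
position: [408.3, -386.6, 26.7]
ee_rot: [0.22, 0.976, 0.0, -0.001]
contact_force: [-2.0, 1.9, 1.6]
gripper_width: 0.1
grasp_force: 1.4
```

Emit:
arm_command(rows=[[[-0.02, 0, 0], [0, 0, 0]], [[-0.04, 0, 0], [0, 0, 0]], [[-0.06, 0, 0], [0, 0, 0]], [[-0.08, 0, 0], [0, 0, 0]], [[-0.1, 0, 0], [0, 0, 0]]])

```text
clock: 5.45
position: [431.0, -397.3, 26.7]
ee_rot: [0.22, 0.976, 0.0, -0.0]
contact_force: [-1.4, 3.1, 1.0]
gripper_width: 0.1
grasp_force: 1.4
```

```bash
python3 -c "
from h import *
plan(-21,-84,27)"
```

```text
clock 5.45 rack [-50.4 -82.6  26.7] F [-2.6  2.2  1. ] w 0.1
shift [-0.118 -0.005 -0.001] turn [ 0.    -0.    -0.001]
```

The force along the rail is about 2.6 N, so the tray is sliding. I'll carry on to the stop.

Emit:
arm_command(rows=[[[-0.02, 0, 0], [0, 0, 0]], [[-0.04, 0, 0], [0, 0, 0]], [[-0.06, 0, 0], [0, 0, 0]], [[-0.075, 0, 0], [0, 0, 0]], [[-0.085, 0, 0], [0, 0, 0]]])

```text
clock: 5.95
position: [450.4, -406.4, 26.7]
ee_rot: [0.22, 0.976, 0.0, 0.0]
contact_force: [-1.5, 2.9, 1.6]
gripper_width: -0.1
grasp_force: 1.3
```

Emit:
arm_command(rows=[[[-0.008, 0, 0], [0, 0, 0]], [[-0.016, 0, 0], [0, 0, 0]], [[-0.024, 0, 0], [0, 0, 0]], [[-0.024, 0, 0], [0, 0, 0]]])

```text
clock: 6.35
position: [455.7, -409.1, 26.7]
ee_rot: [0.22, 0.976, -0.0, 0.0]
contact_force: [-1.1, 1.4, -0.1]
gripper_width: -0.1
grasp_force: 0.8
```

```bash
python3 -c "
from h import *
plan(-21,-84,27)"
```

```text
clock 6.35 rack [-23.  -82.8  26.7] F [-1.6  0.8 -0.1] w -0.1
shift [-0.008 -0.005 -0.001] turn [-0.     0.    -0.001]
```

Emit:
arm_command(rows=[[[-0.006, 0, 0], [0, 0, 0]], [[-0.012, 0, 0], [0, 0, 0]], [[-0.018, 0, 0], [0, 0, 0]], [[-0.018, 0, 0], [0, 0, 0]]])

```text
clock: 6.75
position: [456.1, -409.3, 26.7]
ee_rot: [0.22, 0.975, 0.001, -0.004]
contact_force: [-8.4, 6.7, 6.7]
gripper_width: 0.3
grasp_force: 4.7
```

```bash
python3 -c "
from h import *
plan(-21,-84,27)"
```

```text
clock 6.75 rack [-22.6 -82.8  26.7] F [-10.5   2.4   6.7] w 0.3
shift [-0.007 -0.005 -0.001] turn [ 0.    -0.003 -0.001]
```

Force rose to 10 N with no further travel, at the predicted home position, so the tray is at its stop. I'll back off, rise and go above the spring tray's pocket.

Emit:
arm_command(rows=[[[0.1, 0, 0], [0, 0, 0]], [[0.14, 0, 0], [0, 0, 0]], [[0.14, 0, -0.12], [0, 0, 0]], [[0.14, 0, -0.26], [0, 0, 0]], [[0.14, 0, -0.26], [0, 0, 0]]])

```text
clock: 7.25
position: [432.1, -399.1, 97.8]
ee_rot: [0.219, 0.976, -0.003, 0.006]
contact_force: [0.4, -0.4, 0.1]
gripper_width: 0.2
grasp_force: 0.0
```

Emit:
arm_command(rows=[[[0, 0, 0], [0, 0, 0]]])

```text
clock: 7.35
position: [429.2, -396.8, 93.2]
ee_rot: [0.22, 0.976, -0.001, 0.002]
contact_force: [0.1, 0.3, -0.2]
gripper_width: -0.3
grasp_force: 0.0
```

Run:
```python
from h import *
plan(28,0,90)
for c in ("side","top"):
    im,d=arm.get_image(c)
    P=cloud(c,d);Q=np.stack([(P-O)@RX,(P-O)@RY,P[...,2]],-1)
    for n,y in(("bush",84),("spring",0),("empty",-84)):
        m=(Q[...,2]>88)&(Q[...,2]<97)&(abs(Q[...,1]-y)<36)&(abs(Q[...,0])<25)&(im.min(2)>110)
        print(c,n,m.sum(),np.round([np.median(Q[m][:,0]),np.median(Q[m][:,1])],1) if m.sum() else '')
```

```text
clock 7.35 rack [-52.3 -82.9  93.2] F [-0.   0.3 -0.2] w -0.3
shift [-0.32   0.333  0.014] turn [-0.     0.001 -0.001]
side bush 113 [-4.8 86.5]
side spring 91 [-4.6  0.2]
side empty 73 [ -4.7 -82.8]
top bush 0 
top spring 0 
top empty 0
```

All three lips now line up at x = -4.7 ±0.1, so the empty tray is home. Next I'll move above the pocket.

Emit:
arm_command(rows=[[[-0.1, 0.1, 0], [0, 0, 0]], [[-0.2, 0.2, 0], [0, 0, 0]], [[-0.3, 0.3, 0], [0, 0, 0]], [[-0.316, 0.333, 0], [0, 0, 0]], [[-0.316, 0.333, 0], [0, 0, 0]]])

```text
clock: 7.95
position: [535.3, -353.5, 90.0]
ee_rot: [0.219, 0.976, 0.0, -0.001]
contact_force: [-0.1, 0.5, 0.0]
gripper_width: -0.3
grasp_force: 0.0
```

Emit:
arm_command(rows=[[[0, 0, 0], [0, 0, 0]], [[0, 0, 0], [0, 0, 0]]])

```text
clock: 8.15
position: [533.6, -355.0, 91.4]
ee_rot: [0.22, 0.975, 0.0, -0.001]
contact_force: [-0.2, 0.0, -0.2]
gripper_width: -0.3
grasp_force: 0.0
```

```bash
python3 -c "
from h import *
plan(25,0,31)
tip()"
```

```text
clock 8.15 rack [24.4 -0.7 91.4] F [-0.2 -0.1 -0.2] w -0.3
shift [-0.003  0.003  0.241] turn [-0.    -0.    -0.001]
reported [24.5 -0.7 91.7] [ 2.204e-01  9.754e-01  0.000e+00 -3.000e-04]
152 [289 307] x 7.0 25.0 y 16.0 z 196.0
154 [290 304] x 8.0 35.0 y 14.0 z 191.0
156 [290 304] x 11.0 30.0 y 6.0 z 182.0
158 [290 303] x 12.0 20.0 y 12.0 z 182.0
160 [278 301] x 12.0 37.0 y 15.0 z 180.0
162 [280 301] x 11.0 36.0 y 30.0 z 182.0
164 [283 301] x 11.0 33.0 y 30.0 z 178.0
166 [289 301] x 13.0 31.0 y 13.0 z 163.0
168 [289 302] x 12.0 30.0 y 11.0 z 156.0
170 [289 301] x 14.0 30.0 y 12.0 z 152.0
172 [289 301] x 14.0 32.0 y 11.0 z 148.0
174 [289 302] x 14.0 30.0 y 10.0 z 142.0
176 [289 301] x 13.0 31.0 y 12.0 z 138.0
178 [293 296] x 17.0 25.0 y 11.0 z 135.0
```

Emit:
arm_command(rows=[[[0, 0, 0.08], [0, 0, 0]], [[0, 0, 0.14], [0, 0, 0]], [[0, 0, 0.19], [0, 0, 0]], [[0, 0, 0.23], [0, 0, 0]], [[0, 0, 0.24], [0, 0, 0]]])

```text
clock: 8.7
position: [533.9, -354.5, 30.5]
ee_rot: [0.22, 0.975, 0.0, -0.001]
contact_force: [0.1, 0.0, -0.4]
gripper_width: 0.4
grasp_force: 0.0
```

Emit:
arm_command(rows=[[[0, 0, 0], [0, 0, 0]], [[0, 0, 0], [0, 0, 0]]])

```text
clock: 8.9
position: [535.4, -354.9, 32.5]
ee_rot: [0.22, 0.976, -0.0, 0.001]
contact_force: [-0.6, 0.1, 0.8]
gripper_width: -0.2
grasp_force: 0.0
```

```bash
python3 -c "
from h import *
plan(-90,0,31)
im,d=arm.get_image('side');cv2.imwrite('pics/g.png',cv2.resize(im[110:260,200:360],None,fx=4,fy=4,interpolation=cv2.INTER_CUBIC))"
```

```text
clock 8.9 rack [26.   0.2 32.5] F [-0.6 -0.2  0.8] w -0.2
shift [ 0.464 -0.002  0.005] turn [-0.     0.    -0.001]
```

View pics/g.png

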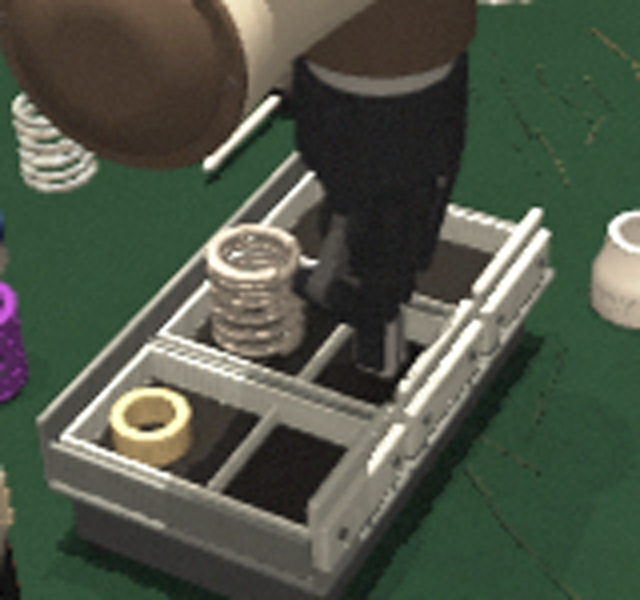

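The fingertip is in the pocket behind the spring tray's lip, at about (375,365) in the crop. The spring stands clear and all three trays are home. I'll draw slowly.

Emit:
arm_command(rows=[[[0.015, 0, 0], [0, 0, 0]], [[0.03, 0, 0], [0, 0, 0]], [[0.045, 0, 0], [0, 0, 0]], [[0.06, 0, 0], [0, 0, 0]], [[0.075, 0, 0], [0, 0, 0]]])

```text
clock: 9.45
position: [518.7, -346.9, 32.1]
ee_rot: [0.22, 0.976, -0.0, 0.001]
contact_force: [2.6, -1.6, -1.6]
gripper_width: -0.2
grasp_force: 1.4
```

Emit:
arm_command(rows=[[[0.02, 0, 0], [0, 0, 0]], [[0.04, 0, 0], [0, 0, 0]], [[0.06, 0, 0], [0, 0, 0]], [[0.08, 0, 0], [0, 0, 0]], [[0.1, 0, 0], [0, 0, 0]]])

```text
clock: 9.95
position: [495.2, -335.8, 32.0]
ee_rot: [0.22, 0.976, -0.0, 0.0]
contact_force: [3.0, -2.1, -0.8]
gripper_width: 0.2
grasp_force: 1.4
```

```bash
python3 -c "
from h import *
plan(-88,0,31)"
```

```text
clock 9.95 rack [-18.6   0.4  32. ] F [ 3.6 -0.6 -0.8] w 0.2
shift [ 0.278 -0.002  0.004] turn [-0.     0.    -0.001]
```

Drawing takes about 3.6 N. I'll continue.

Emit:
arm_command(rows=[[[0.02, 0, 0], [0, 0, 0]], [[0.04, 0, 0], [0, 0, 0]], [[0.06, 0, 0], [0, 0, 0]], [[0.08, 0, 0], [0, 0, 0]], [[0.1, 0, 0], [0, 0, 0]]])

```text
clock: 10.45
position: [472.5, -325.0, 31.9]
ee_rot: [0.22, 0.976, -0.0, 0.0]
contact_force: [2.3, -2.7, 0.3]
gripper_width: 0.1
grasp_force: 1.4
```

Emit:
arm_command(rows=[[[0.02, 0, 0], [0, 0, 0]], [[0.04, 0, 0], [0, 0, 0]], [[0.06, 0, 0], [0, 0, 0]], [[0.08, 0, 0], [0, 0, 0]], [[0.1, 0, 0], [0, 0, 0]]])

```text
clock: 10.95
position: [449.9, -314.3, 31.9]
ee_rot: [0.22, 0.976, -0.0, 0.0]
contact_force: [2.2, -3.6, -0.3]
gripper_width: 0.3
grasp_force: 1.4
```

Emit:
arm_command(rows=[[[0.012, 0, 0], [0, 0, 0]], [[0.024, 0, 0], [0, 0, 0]], [[0.036, 0, 0], [0, 0, 0]], [[0.048, 0, 0], [0, 0, 0]], [[0.054, 0, 0], [0, 0, 0]]])

```text
clock: 11.45
position: [437.7, -308.4, 31.8]
ee_rot: [0.22, 0.976, 0.0, -0.0]
contact_force: [1.4, -2.7, 0.8]
gripper_width: 0.1
grasp_force: 1.3
```

```bash
python3 -c "
from h import *
plan(-88,0,31)"
```

```text
clock 11.45 rack [-82.2   0.7  31.8] F [ 2.4 -1.9  0.8] w 0.1
shift [ 0.023 -0.003  0.003] turn [ 0.    -0.    -0.001]
```

Emit:
arm_command(rows=[[[0.01, 0, 0], [0, 0, 0]], [[0.02, 0, 0], [0, 0, 0]], [[0.028, 0, 0], [0, 0, 0]], [[0.036, 0, 0], [0, 0, 0]], [[0.036, 0, 0], [0, 0, 0]]])

```text
clock: 11.95
position: [431.2, -305.3, 31.9]
ee_rot: [0.22, 0.976, -0.0, 0.002]
contact_force: [3.5, -5.6, -2.1]
gripper_width: 0.3
grasp_force: 2.8
```

Emit:
arm_command(rows=[[[0.006, 0, 0], [0, 0, 0]], [[0.012, 0, 0], [0, 0, 0]], [[0.012, 0, 0], [0, 0, 0]]])

```text
clock: 12.25
position: [431.4, -305.3, 32.1]
ee_rot: [0.219, 0.976, -0.001, 0.005]
contact_force: [8.5, -8.8, -8.0]
gripper_width: -0.0
grasp_force: 5.6
```

```bash
python3 -c "
from h import *
plan(-88,0,31)"
```

```text
clock 12.25 rack [-89.2   0.8  32.1] F [11.4 -4.3 -8. ] w -0.0
shift [-0.005 -0.003  0.005] turn [ 0.     0.003 -0.001]
```

It's at the stop: no more travel, 11 N, and the predicted -89. I'll ease off the lip towards the rear, rise straight up and check.

Emit:
arm_command(rows=[[[-0.03, 0, 0], [0, 0, 0]], [[-0.06, 0, 0], [0, 0, 0]], [[-0.06, 0, 0], [0, 0, 0]], [[-0.06, 0, -0.08], [0, 0, 0]], [[-0.06, 0, -0.2], [0, 0, 0]]])

```text
clock: 12.75
position: [438.1, -308.6, 80.0]
ee_rot: [0.22, 0.975, 0.001, -0.004]
contact_force: [-0.1, -0.4, 0.5]
gripper_width: -0.3
grasp_force: 0.0
```

Emit:
arm_command(rows=[[[0, 0, -0.2], [0, 0, 0]], [[0, 0, -0.36], [0, 0, 0]], [[0.2, 0, -0.4], [0, 0, 0]], [[0.35, 0, -0.4], [0, 0, 0]], [[0.35, 0, -0.4], [0, 0, 0]]])

```text
clock: 13.25
position: [356.5, -269.9, 181.7]
ee_rot: [0.22, 0.975, 0.001, -0.001]
contact_force: [0.5, 0.3, 0.1]
gripper_width: 0.3
grasp_force: 0.0
```

Emit:
arm_command(rows=[[[0, 0, 0], [0, 0, 0]], [[0, 0, 0], [0, 0, 0]]])

```text
clock: 13.45
position: [362.0, -272.4, 181.7]
ee_rot: [0.22, 0.976, 0.0, -0.0]
contact_force: [0.6, -0.0, 0.0]
gripper_width: 0.2
grasp_force: 0.0
```

Run:
```python
from h import *
plan(-88,0,31)
im,d=arm.get_image("top");im2,d2=arm.get_image("side")
P=cloud("side",d2);Q=np.stack([(P-O)@RX,(P-O)@RY,P[...,2]],-1)
for n,y in(("bush",84),("spring",0),("empty",-84)):
    for lo,hi in((-25,25),(-120,-80)):
        m=(Q[...,2]>88)&(Q[...,2]<97)&(abs(Q[...,1]-y)<36)&(Q[...,0]>lo)&(Q[...,0]<hi)&(im2.min(2)>110)
        if m.sum()>20: print(n,m.sum(),np.round(np.median(Q[m][:,:2],axis=0),1))
cv2.imwrite("pics/i.png",np.hstack([cv2.resize(im[150:310,180:370],None,fx=2,fy=2),cv2.resize(im2[130:290,190:380],None,fx=2,fy=2)]))
```

```text
clock 13.45 rack [-166.1    1.   181.7] F [0.5 0.2 0. ] w 0.2
shift [-0.312 -0.003  0.603] turn [-0.    -0.    -0.001]
bush 113 [-4.6 87.4]
spring 40 [-2.3  5.3]
spring 95 [-104.3    3.5]
empty 83 [ -4.7 -81. ]
```

View pics/i.png

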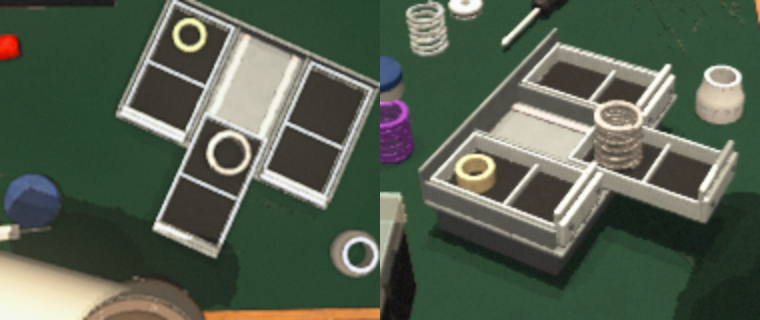

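The picture shows the spring tray out at -104.3 against -4.6 for home, so it has travelled 99.7 mm. The spring stands upright in it at about (230,152). The empty and bush trays are home, and the tin and ring are untouched.

```bash
python3 -c "
from bench import arm
print(arm.job_done())"
```

```text
the job is handed in; nothing more can be done
None
```

The job is handed in at about 13.5 s: I pushed the empty tray home first, then hooked the spring tray out to its stop (99.7 mm measured); the spring is standing, the bush tray is shut and the tin and ring look undisturbed, but my first push attempt passed over the empty tray's lip without contact because the fingertips sit about 40 mm above the reported TCP.

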